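# Recover dropped spacer rings from behind the sander guard

### The arm

A 6-joint arm with a two-finger parallel gripper is mounted at the origin on the work surface. World frame = base frame: x ahead of the robot, y to its left, z up, the work surface at z = 0. Lengths are in m, angles in degrees, forces in N, time in s.
With the tool pointing down it reaches from about 0.35 to 0.975 m from the base axis. Payload 7.1 kg.
Tool frame: the origin (TCP) lies midway between the tips of the shut fingers; the grasp point (between the pads) lies 19 mm behind it; x points along the fingers, y is the direction in which the jaws open and shut, and the axes are right-handed (so a half turn about x gives the same grasp; the last joint's range is limited). The gripper opens to 88 mm and grips with 3 to 60 N. Pads are 20 mm wide; open, the fingers measure 115 mm over their backs; the gripper's body (75 mm by 178 mm) begins 61 mm behind the grasp point.
Start: joints at [74.083, 24.242, 93.386, -0, 62.372, -1.089], TCP at [0.16, 0.604, 0.223] pointing down, gripper open.
Joint ranges: [-172.04, 172.04], [-51.8, 120.97], [4.93, 147.93], [-75.15, 255.16], [6.16, 154.13], [-145.62, 145.62]. Speed limits (degrees/s): [136.94, 136.94, 172.46, 180, 180, 180].

### API

Orientations are given as [roll, pitch, yaw] about the fixed x, y, z axes, in that order (R = Rz(yaw) Ry(pitch) Rx(roll)).
In Python, from cell import ctrl, eyes gives the robot as it stands. The module is installed in compiled form; this text tells all that it offers.
- The arm moves only by the shell command python3 -m pendant 'ROWS'. ROWS is JSON, a list of rows, each a list of 7 numbers: the turn, a rotation vector about the tool's x, y, z in degrees, then the shift along the tool's x, y, z in mm, then the opening, from 0 (shut) to 1 (fully open). A call has 1 to 10 rows; each row shifts and turns the commanded pose from where the row before left it, along the tool's axes as they then stand; what a row does not reach is not made up. A row lasts 1/8 s, in which the tool goes at most 62.5 mm and 10.7 degrees, less where a joint would pass 70% of its speed; a pose out of reach is approached as far as the arm can. A call with a gripper value outside its range is refused whole. The fingers move at their own pace and stop on an object; the grip force is fixed at half the most. Time passes only in rows, so rows that do not move let the fingers close. It gives the time, the measured TCP pose, the force and the opening at its end, in the units of the state.
- ctrl.observe(): the state, without advancing time (a new reading comes with each control period).
- eyes.snapshot(name): name is "scene" or "top" or "wrist"; returns a dict with "img" (400x640x3 uint8, red, green, blue), "z_map" (400x640 float32, m along the optical axis (not along the pixel's ray), 0 where there is no reading), "mtx" (3x3 intrinsics, pixels), "R" (3x3) and "t" (3): a world point X has camera coordinates R X + t; the wrist camera has in their place "hand_eye" (4x4, takes a point from camera to tool coordinates, whose origin is the TCP and whose axes are the tool frame's). Camera axes: x right, y down, z forward; pixel columns grow to the right and rows downward; lengths in m; the calibration is good to about 2 mm. The wrist camera is an equidistant fisheye: a pixel r from the principal point sees the ray r / f radians off the axis. A picture is of the moment at which its call begins: read the wrist's pose just before it.
- ctrl.hand_in(): hands the job in, once; it reports no verdict.
The state is a dict: "clock": time; "q": joint angles; "qvel": joint speeds; "effort": joint torques, N m; "position": TCP position; "orientation": TCP orientation; "contact_force": force on the tool from outside, world axes, zero at the start; "moment": the same for the moment, N m; "opening": finger opening in m.
Only numpy, scipy, OpenCV 4.12 (cv2) and the standard library are available. Lean on these libraries where they do the work, as an engineer would, in place of code of your own. Each camera call takes 0.05 s, during which the arm holds its last target. There are 200 camera calls.

### The job

Some spacer rings have fallen behind the wire guard of the bench disc sander. Turn the sander's selector back to off and leave it off, draw every ring out from under the guard with the hooked rod (fingers must not touch a ring that is still behind the guard), put all the rings in the grey tray and lay the whole rod back on its rubber mat. Last of all, turn the selector clockwise to its third click from off, and leave the paint tin, the jar and the wooden block at the back of the bench where they stand.

Things in the scene. Friction and masses are not known exactly. Their poses are not given: they have to be found in the camera images.
- guard: Bench disc sander with fixed wire guard. Origin: bench level, middle of the guard's open edge; y points out of the opening, away from the sander, x along the open edge, z up. The guard is a flat roof of bars 33 mm apart, centres 70 mm high, over a bay 324 mm wide (x) and 158 mm deep (y 0 to -158 mm). The opening at y = 0 is clear up to 66 mm. The sander behind the bay is 310 mm high.
- guard_back (a point): Point on the bench at the middle of the bay's back edge, 158 mm behind guard (y = -158 mm), same axes; the sander's solid base begins here. The bay's floor is the bare bench; 10 mm square posts end the opening at x = +-166 mm; side rails are 12 mm high. A loose wooden chip 26 x 40 x 18 mm near x = 140, y = -125 mm does not matter.
- ring1_mid (a point): Centre (half-way up) of spacer ring 1, plain steel: outer diameter 42 mm, hole 26 mm, 16 mm thick, 70 g, flat on the bench at first, hole upright, about 60 to 105 mm behind the open edge. z axis along the hole. The four rings are alike; two to four of them are present, an absent one is None.
- ring2_mid (a point): Centre (half-way up) of spacer ring 2, plain steel: outer diameter 42 mm, hole 26 mm, 16 mm thick, 70 g, flat on the bench at first, hole upright, about 60 to 105 mm behind the open edge. z axis along the hole. The four rings are alike; two to four of them are present, an absent one is None.
- ring3_mid (a point): Centre (half-way up) of spacer ring 3, plain steel: outer diameter 42 mm, hole 26 mm, 16 mm thick, 70 g, flat on the bench at first, hole upright, about 60 to 105 mm behind the open edge. z axis along the hole. The four rings are alike; two to four of them are present, an absent one is None.
- ring4_mid (a point): Centre (half-way up) of spacer ring 4, plain steel: outer diameter 42 mm, hole 26 mm, 16 mm thick, 70 g, flat on the bench at first, hole upright, about 60 to 105 mm behind the open edge. z axis along the hole. The four rings are alike; two to four of them are present, an absent one is None.
- rod_grip (a point): Grip point of the loose hooked rod (0.2 kg). Wooden handle: block 100 mm long (x), 40 wide (y), 36 high (z); this point is at its middle, 22 mm above its flat underside, on which the rod stands, hook down. x axis points along the rod to the hook, z up. A straight 8 mm thick steel shank runs along x, centred 26 mm above the underside. Balance point 20 mm toward the hook.
- rod_tip (a point): Lower end of the hook: 260 mm from rod_grip along the rod's x and 20 mm below it, so 2 mm above the level of the handle's underside; same axes. There the shank bends straight down as a pin 8 mm in diameter, 24 mm long below the shank's centre line; it fits loosely in a ring's hole.
- mat: Fixed black rubber mat 360 mm (x) by 100 mm (y), 3 mm thick, on the bench; origin at the centre of its underside. The rod lies on it at first, along its x.
- tray: Fixed open grey plastic tray, 130 mm (x) by 130 mm (y) outside, walls 4 mm thick and 22 mm high, inner floor 4 mm above the bench; origin at the centre of its underside.
- selector (a joint): Angle (rad) of the sander's selector: 0 at off against a stop, growing clockwise seen from above; clicks every 30 degrees (0.524 rad) from 0 to the fifth click (2.618) at the other stop; third click = 1.571. A sprung detent of about 0.1 N m pulls it to the nearest click. It starts somewhere from the second to the fifth click.
- selector_grip (a point): Point on the selector's vertical axis, 75 mm above the bench, in its bar grip: a black bar 50 mm long (this point's x), 14 wide (y), 30 high, top 88 mm above the bench, on a 52 mm disc on a grey housing 95 x 95 x 50 mm fixed to the bench. A white line on top marks the pointing end (+x). White ticks on the housing mark off (the long one) and the five clicks.
- paint_tin: Bystander: paint tin, 84 mm diameter, 110 mm high, origin at its underside.
- screw_jar: Bystander: jar, 68 mm diameter, 90 mm high, origin at its underside.
- offcut: Bystander: wooden block 120 x 60 x 40 mm, origin at its underside.
Not all that is in view belongs to the job. There is more than one size of the tray; the one meant has the size given above. What is shaped like the part that bears ring3_mid but green is not meant.

How it is judged:
By the outcome, as a careful person would: the job done as asked, in the order asked, and still so for the second after the job is handed in, with the robot touching nothing.
Of ring1, ring2, ring3, ring4 only 2 to 4 are there at a start; the rules pass over those that are not, and their reading is None.
At some moment in a run one of ring1, ring2, ring3, ring4 may be knocked a few centimetres aside while the robot is not near it.
Once in a run the grip may slacken for a moment while it holds something.
It also fails if it takes over 210 s, if anything falls off the work surface, if the arm or the gripper's body presses on something with over 40 N, if the wrist force passes 120 N, or if a joint passes its speed limit or range.

## Working session

There is one attempt and no reset: what is moved stays moved. The work goes in short steps, Python scripts to look and compute and a shell command to move; the robot and the scene stay as the last step left them, time stands still between calls to the robot, and variables do not carry over. Pictures are saved under pics/ and viewed, about 12 in all and at most 16, crops included, and the job is handed in when it is done.

```bash
mkdir -p pics
cat > h.py <<'E'
import numpy as np, cv2
from cell import ctrl, eyes
def save(img,name): cv2.imwrite('pics/'+name,img[:,:,::-1])
def pts(s):
    K=s['mtx']; z=s['z_map']; v,u=np.mgrid[:z.shape[0],:z.shape[1]]
    c=np.stack([(u-K[0,2])/K[0,0]*z,(v-K[1,2])/K[1,1]*z,z],-1)
    return (c-s['t'])@s['R']
def ray(s,u,v,h):
    K=s['mtx']; d=np.array([(u-K[0,2])/K[0,0],(v-K[1,2])/K[1,1],1])@s['R']; o=-s['R'].T@s['t']
    return o+d*(h-o[2])/d[2]
E
python3 - <<'E'
from h import *
print(ctrl.observe())
for n in('scene','top'):
    s=eyes.snapshot(n); save(s['img'],n+'0.png'); print(n,s['mtx'].tolist(),(-s['R'].T@s['t']).round(3),s['R'].round(3).tolist())
    np.savez(n+'0.npz',**s)
s=eyes.snapshot('wrist'); save(s['img'],'wrist0.png'); print(s['mtx'],s['hand_eye'])
E
```

```text
{'clock': 0.0, 'q': array([ 7.40853391e+01,  2.42824987e+01,  9.34309370e+01, -4.44425963e-04,
        6.23736170e+01, -1.08942689e+00]), 'qvel': array([-0.03613994,  0.05132748,  0.02479688,  0.06988528, -0.0133199 ,
       -0.01086065]), 'effort': array([-3.49872234e-04, -5.44612670e+01, -2.73680806e+01,  6.44295802e-02,
        2.24564545e-02, -1.48402714e-04]), 'position': array([0.15975266, 0.60366229, 0.22192617]), 'orientation': array([ -90.83047447,   89.91294642, -105.65550211]), 'contact_force': array([ 0.33287153,  1.03903029, -0.47733394]), 'moment': array([0.00748983, 0.01471521, 0.00870296]), 'opening': 0.08795669031683014}
scene [[380.2267175502813, 0.0, 323.5584375086808], [0.0, 380.2267175502813, 206.98849738970776], [0.0, 0.0, 1.0]] [ 1.176 -0.12   0.943] [[0.312, 0.95, -0.007], [0.753, -0.252, -0.607], [-0.579, 0.184, -0.795]]
top [[495.88968907211523, 0.0, 320.60910180150233], [0.0, 495.88968907211523, 201.09451235609617], [0.0, 0.0, 1.0]] [0.344 0.102 1.446] [[-0.028, -0.999, 0.021], [-0.99, 0.025, -0.136], [0.135, -0.025, -0.991]]
[[309.70691629   0.         319.08664647]
 [  0.         309.70691629 201.28754137]
 [  0.           0.           1.        ]] [[-8.63928107e-04 -2.41689567e-01  9.70353238e-01 -1.60951388e-01]
 [ 9.99999533e-01  2.11417587e-04  9.42981475e-04 -3.93943082e-04]
 [-4.33058524e-04  9.70353600e-01  2.41689271e-01 -6.46501300e-02]
 [ 0.00000000e+00  0.00000000e+00  0.00000000e+00  1.00000000e+00]]
```

View pics/top0.png

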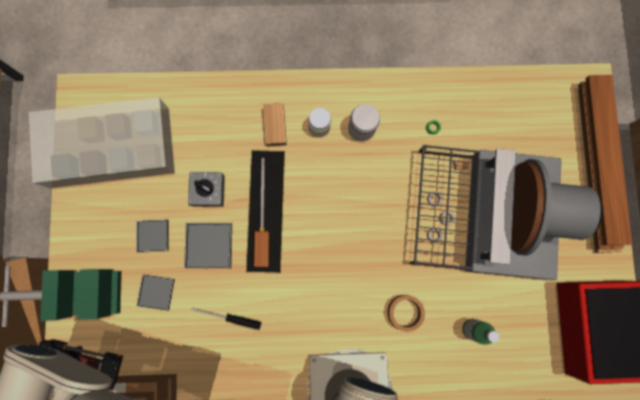

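View pics/scene0.png

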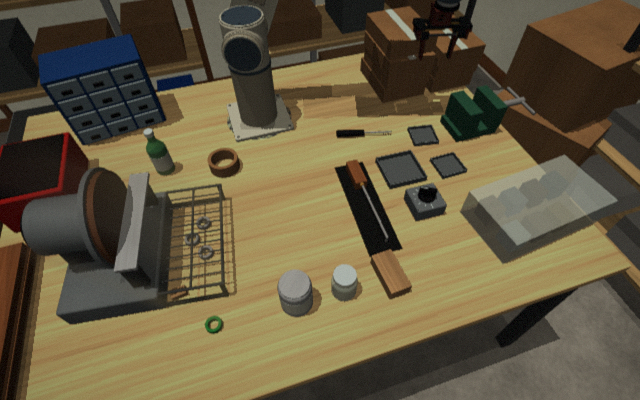

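Top view: three rings sit under the guard at about (433,199), (445,217) and (433,235). The green ring at (433,127) lies outside and is a decoy. The large grey tray is at (208,245), with smaller decoys at (153,235) and (155,292). The rod on its mat is at (263,210), with a screwdriver decoy at (228,318). The selector is at (206,187). Next I'll take measurements and a close crop.

Run:
```python
from h import *
s=dict(np.load('top0.npz')); P=pts(s); im=s['img']
def box(m,name):
    n,l,st,ce=cv2.connectedComponentsWithStats(m.astype(np.uint8))
    for i in range(1,n):
        if st[i,4]>150:
            q=P[l==i][:,:2].astype(np.float32); r=cv2.minAreaRect(q)
            print(name,ce[i].round(0),'c',np.round(r[0],4),'size',np.round(r[1],3),'ang',round(r[2],1),'z',np.median(P[l==i][:,2]).round(4),'a',st[i,4])
X,Y,Z=P[...,0],P[...,1],P[...,2]
hsv=cv2.cvtColor(im,cv2.COLOR_RGB2HSV); reg=(X>0.0)&(X<.9)&(Y>-.3)&(Y<.75)&(s['z_map']>0)
box(reg&(hsv[...,1]<70)&(Z<.04)&(hsv[...,2]<150),'greylow')
box(reg&(hsv[...,0]<12)&(hsv[...,1]>100)&(Z>.01)&(Z<.1),'handle')
box(reg&(Z>.045)&(Z<.13)&(Y>.2),'high')
box(reg&(Z>.055)&(Z<.09)&(Y<0),'guard')
# guard etc
a=cv2.resize(im[140:280,395:485],None,fx=5,fy=4.2,interpolation=cv2.INTER_CUBIC)
b=cv2.resize(im[160:280,180:295],None,fx=3,fy=3,interpolation=cv2.INTER_CUBIC)
c=np.zeros((600,800,3),np.uint8); c[:588,:450]=a; c[:360,452:797]=b
save(c,'crop1.png')
for u,v in((433,199),(445,217),(433,235)): print(ray(s,u,v,.008).round(4), P[v-6:v+7,u-6:u+7,2].min().round(3))
```

```text
greylow [266. 202.] c [0.5192 0.228 ] size [0.09  0.348] ang 87.0 z 0.0031 a 2842
greylow [152. 235.] c [0.4523 0.5532] size [0.089 0.091] ang 0.3 z 0.0035 a 967
greylow [208. 245.] c [0.4208 0.392 ] size [0.13  0.126] ang 88.4 z 0.0048 a 2028
greylow [155. 292.] c [0.2917 0.5407] size [0.09  0.088] ang 80.5 z 0.0037 a 990
greylow [243. 321.] c [0.2065 0.2975] size [0.099 0.014] ang 73.7 z 0.0246 a 165
greylow [326. 373.] c [0.0634 0.0266] size [0.104 0.18 ] ang 10.1 z 0.0126 a 991
high [119. 140.] c [0.7202 0.6299] size [0.204 0.259] ang 5.2 z 0.0997 a 7134
high [205. 189.] c [0.5793 0.3944] size [0.095 0.095] ang 87.1 z 0.0515 a 1047
high [ 93. 294.] c [0.2955 0.6804] size [0.055 0.13 ] ang 89.5 z 0.1184 a 1548
high [167. 388.] c [0.0464 0.4874] size [0.07  0.015] ang 2.7 z 0.0689 a 205
guard [432. 211.] c [ 0.512  -0.2612] size [0.117 0.34 ] ang 82.8 z 0.0719 a 1105
[ 0.5384 -0.265   0.008 ] -0.007
[ 0.4843 -0.2972  0.008 ] -0.009
[ 0.4326 -0.2588  0.008 ] -0.011
```

View pics/crop1.png

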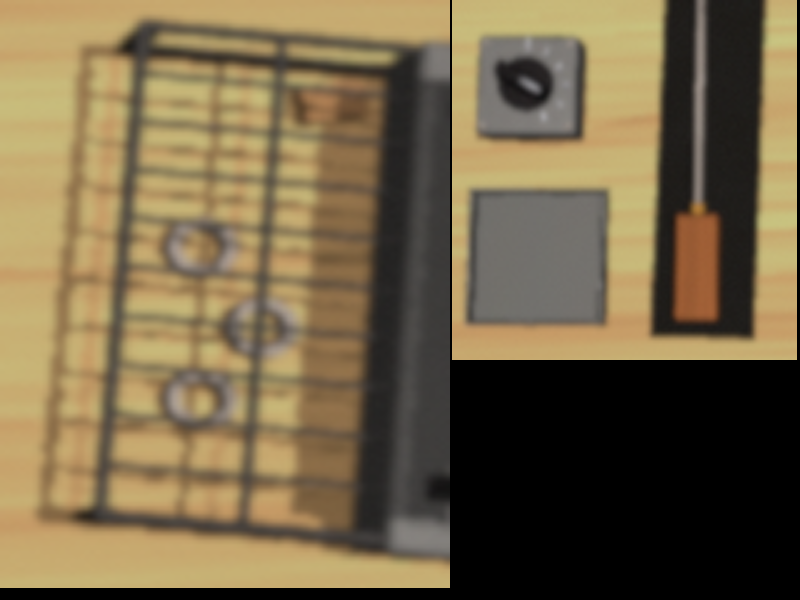

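Crop: three plain rings are under the guard, and the chip is at top right of the bay. The selector points to the lower right, with ticks from the top round the right side. I'll move the wrist over the selector to read it.

```bash
cat >> h.py <<'E'
from scipy.spatial.transform import Rotation as Ro
def tool(o=None):
    o=o or ctrl.observe(); return Ro.from_euler('xyz',o['orientation'],degrees=True).as_matrix(), o['position'], o
def delta(g,jaw=None):
    """jaw: wanted world angle (deg) of tool y axis (mod 180), tool down. prints turn rotvec then shift in tool axes AFTER turn"""
    R,p,o=tool(); W=R
    if jaw is not None:
        a0=np.degrees(np.arctan2(R[1,1],R[0,1])); a=[jaw+k for k in(-360,-180,0,180,360)]; a=min(a,key=lambda v:abs(v-a0))
        t=np.radians(a); y=np.array([np.cos(t),np.sin(t),0]); x=np.array([0,0,-1.]); W=np.stack([x,y,np.cross(x,y)],1)
    rv=Ro.from_matrix(R.T@W).as_rotvec(degrees=True)
    print('at',p.round(4),'jaw',np.degrees(np.arctan2(R[1,1],R[0,1])).round(2),'j6',o['q'][5].round(1),'turn',rv.round(2),'shift',((np.array(g)-p)@W*1000).round(1),'F',o['contact_force'].round(1),'open',round(o['opening'],4),'t',o['clock'])
def wpix(s,X,o=None):
    R,p,_=tool(o); H=s['hand_eye']; c=(R.T@(np.array(X)-p)-H[:3,3])@H[:3,:3]
    th=np.arctan2(np.hypot(c[0],c[1]),c[2]); ph=np.arctan2(c[1],c[0]); f=s['mtx'][0,0]
    return np.array([s['mtx'][0,2]+f*th*np.cos(ph),s['mtx'][1,2]+f*th*np.sin(ph)])
def wray(s,u,v,h,o=None):
    R,p,_=tool(o); H=s['hand_eye']; f=s['mtx'][0,0]; x,y=(u-s['mtx'][0,2])/f,(v-s['mtx'][1,2])/f
    th=np.hypot(x,y); d=np.array([np.sin(th)*x/th,np.sin(th)*y/th,np.cos(th)]) if th>0 else np.array([0,0,1.])
    d=R@H[:3,:3]@d; O=R@H[:3,3]+p; return O+d*(h-O[2])/d[2]
E
python3 - <<'E'
from h import *
delta([.579,.394,.20],0); delta([.579,.394,.20],90); print(tool()[0].round(3))
E
```

```text
at [0.1598 0.6038 0.2221] jaw 75.17 j6 -1.1 turn [7.517e+01 4.000e-02 6.000e-02] shift [ 22.1 419.2 209.8] F [ 0.1 -0.9 -0.2] open 0.0877 t 0.15
at [0.1598 0.6038 0.2221] jaw 75.17 j6 -1.1 turn [-1.483e+01 -1.000e-02  7.000e-02] shift [  22.1 -209.8  419.2] F [ 0.1 -0.9 -0.2] open 0.0877 t 0.15
[[-0.     0.256  0.967]
 [-0.001  0.967 -0.256]
 [-1.    -0.001 -0.   ]]
```

```bash
python3 -m pendant '[[-7.4,0,0,0,0,0,1],[-7.4,0,0,0,0,0,1],[0,0,0,0,-26,52,1],[0,0,0,0,-26,52,1],[0,0,0,0,-26,52,1],[0,0,0,0,-26,52,1],[0,0,0,0,-26,52,1],[0,0,0,0,-26,52,1],[0,0,0,0,-27,54,1],[0,0,0,0,-27,53,1]]'; python3 -m pendant '[[0,0,0,0,0,0,1],[0,0,0,0,0,0,1],[0,0,0,0,0,0,1]]'
python3 - <<'E'
from h import *
delta([.579,.394,.20],90)
o=ctrl.observe(); s=eyes.snapshot('wrist'); im=s['img']
c=wpix(s,[.579,.394,.088],o); print(c)
u,v=int(c[0]),int(c[1]); v0=max(0,min(v-70,260)); u0=max(0,u-90)
save(cv2.resize(im[v0:v0+140,u0:u0+180],None,fx=4,fy=4,interpolation=cv2.INTER_CUBIC),'sel.png'); print(u0,v0)
E
```

```text
clock: 1.4
position: [0.5803, 0.3928, 0.2224]
orientation: [-159.0, 90.0, -159.0]
contact_force: [-0.2, 0.5, -0.1]
opening: 0.0877
clock: 1.78
position: [0.5775, 0.3948, 0.2225]
orientation: [-163.1, 90.0, -163.1]
contact_force: [-0.2, 0.6, -0.2]
opening: 0.0879
at [0.5775 0.3948 0.2225] jaw 90.06 j6 -56.7 turn [ 0.06 -0.04  0.01] shift [22.5 -0.8  1.5] F [-0.2  0.6 -0.2] open 0.0879 t 1.775
[318.70655355 194.10585317]
228 124
```

View pics/sel.png

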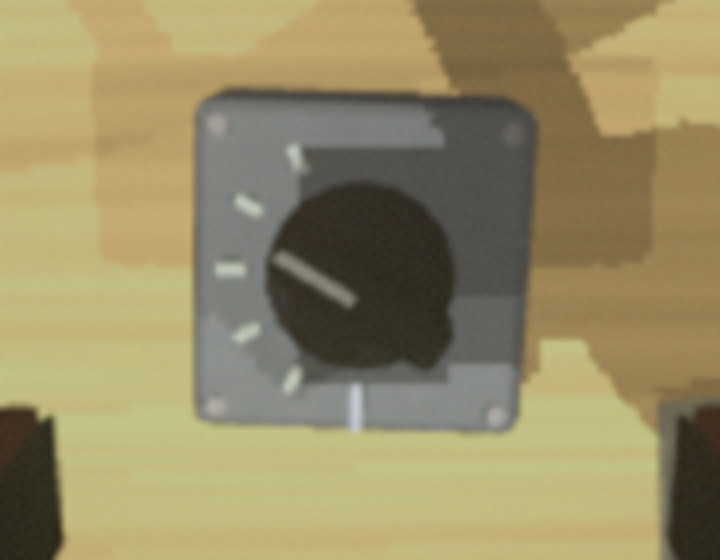

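Close view of the selector: the long off tick is at the bottom (356,405), with clicks going clockwise to the left. The pointer runs from (350,300) to (278,258), about 120° from off, so it is on the fourth click. The crop confirms the selector.

Run:
```python
from h import *
s=eyes.snapshot('wrist')
f=lambda u,v,h:wray(s,228+u/4,124+v/4,h)
a,b=f(350,301,.088),f(278,258,.088); print(a,b,np.degrees(np.arctan2(*(b-a)[[1,0]])))
e=f(428,350,.088);print('bar mid?', e,(f(270,253,.088)+e)/2)
t=[f(356,385,.05),f(356,430,.05)];print(t)
q=[f(215,124,.05),f(513,134,.05),f(214,405,.05),f(496,415,.05)]; print(np.mean(q,0)); 
cc=np.mean(q,0); cc[2]=.056; delta([cc[0],cc[1],.12],-30.3)
```

```text
[0.58449765 0.39104036 0.088     ] [0.57372544 0.37347182 0.088     ] -121.51468352595381
bar mid? [0.59698513 0.41039784 0.088     ] [0.58473217 0.39096406 0.088     ]
[array([0.61809108, 0.39227907, 0.05      ]), array([0.63158003, 0.39227627, 0.05      ])]
[0.58568701 0.39322455 0.05      ]
at [0.5776 0.3949 0.2228] jaw 90.08 j6 -56.7 turn [-5.962e+01 -1.000e-02 -0.000e+00] shift [102.8  -7.8   2.6] F [0.3 0.  1. ] open 0.088 t 1.875
```

```bash
python3 -m pendant '[[10.1,0,0,0,0,0,0.6],[10.1,0,0,0,0,0,0.6],[10.1,0,0,0,0,0,0.6],[10.1,0,0,0,0,0,0.6],[10.1,0,0,0,0,0,0.6],[10.1,0,0,0,0,0,0.6],[10.1,0,0,0,0,0,0.6],[10.1,0,0,0,0,0,0.6],[10.1,0,0,0,0,0,0.6],[10.1,0,0,0,0,0,0.6]]'; python3 -m pendant '[[10,0,0,0,0,0,0.6],[10,0,0,0,0,0,0.6],[0,0,0,40,6.8,-1.3,0.6],[0,0,0,30,0,0,0.6],[0,0,0,0,0,0,0.6],[0,0,0,0,0,0,0.6]]'
python3 - <<'E'
from h import *
delta([.584,.3925,.064],-31)
s=eyes.snapshot('wrist'); o=ctrl.observe(); hsv=s['img']
c=wpix(s,[.584,.3925,.088]);print(c); u,v=int(c[0]),int(c[1])
save(cv2.resize(s['img'][v-60:v+80,u-90:u+90],None,fx=4,fy=4,interpolation=cv2.INTER_CUBIC),'sel2.png')
E
```

```text
clock: 3.12
position: [0.578, 0.3948, 0.2229]
orientation: [145.6, 90.0, 44.3]
contact_force: [-0.2, 0.6, -1.3]
opening: 0.0528
clock: 3.88
position: [0.5855, 0.3924, 0.154]
orientation: [154.9, 89.9, 33.9]
contact_force: [0.4, -0.2, -0.3]
opening: 0.0532
at [0.5855 0.3924 0.154 ] jaw -30.98 j6 63.8 turn [ 0.02 -0.08 -0.04] shift [90.  -1.3  0.7] F [ 0.4 -0.2 -0.3] open 0.0532 t 3.875
[315.75253654 214.08382869]
```

View pics/sel2.png

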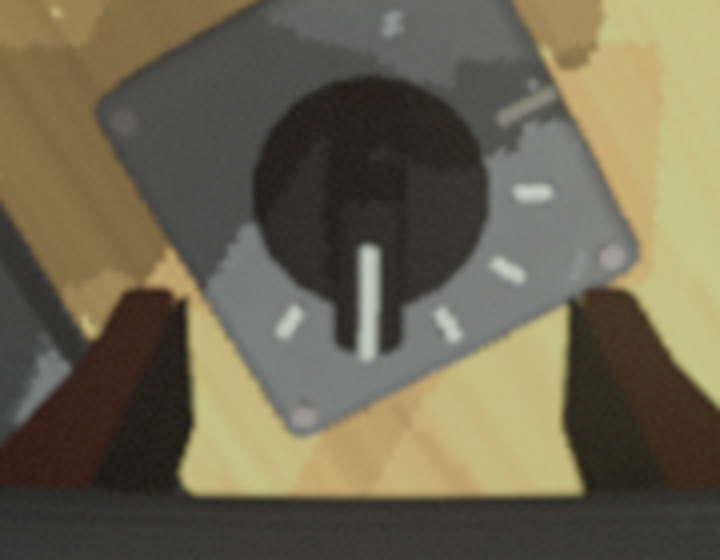

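The pointer is on the fourth click (368,300), squarely between the fingers. I'll descend, grip and turn to off.

```bash
python3 -m pendant '[[0,0,0,40,-0.6,0,0.6],[0,0,0,30,0,0,0.6],[0,0,0,19,0,0,0.6],[0,0,0,0,0,0,0.2],[0,0,0,0,0,0,0],[0,0,0,0,0,0,0],[0,0,0,0,0,0,0],[0,0,0,0,0,0,0]]'; python3 -m pendant '[[-10,0,0,0,0,0,0],[-10,0,0,0,0,0,0],[-10,0,0,0,0,0,0],[-10,0,0,0,0,0,0],[-10,0,0,0,0,0,0],[-10,0,0,0,0,0,0],[-10,0,0,0,0,0,0],[-10,0,0,0,0,0,0],[-10,0,0,0,0,0,0],[-10,0,0,0,0,0,0]]';python3 -m pendant '[[-10,0,0,0,0,0,0],[-10,0,0,0,0,0,0],[0,0,0,0,0,0,0],[0,0,0,0,0,0,0],[0,0,0,0,0,0,0]]'
python3 -c "
from h import *
delta([.584,.3925,.064]); print(ctrl.observe()['moment'])"
```

```text
clock: 4.92
position: [0.5841, 0.3928, 0.0647]
orientation: [-113.0, 89.9, 126.0]
contact_force: [-5.6, 3.2, 4.9]
opening: 0.0139
clock: 6.18
position: [0.5845, 0.393, 0.0647]
orientation: [110.6, 89.9, 89.8]
contact_force: [-3.1, 3.1, 3.9]
opening: 0.0137
clock: 6.8
position: [0.5845, 0.3931, 0.0647]
orientation: [91.9, 89.9, 90.6]
contact_force: [-3.9, 4.8, 4.4]
opening: 0.0136
at [0.5845 0.3931 0.0647] jaw 88.72 j6 -55.9 turn [0. 0. 0.] shift [ 0.7 -0.6 -0.5] F [-3.9  4.8  4.4] open 0.0136 t 6.8
[ 0.73973178  0.79990525 -0.46425327]
```

```bash
python3 -m pendant '[[0,0,0,0,0,0,0.6],[0,0,0,0,0,0,0.6],[0,0,0,0,0,0,0.6],[0,0,0,-50,0,0,1],[0,0,0,-60,0,0,1],[0,0,0,-60,0,0,1],[0,0,0,-30,0,0,1],[0,0,0,0,0,0,1]]'
python3 - <<'E'
from h import *
s=eyes.snapshot('wrist'); o=ctrl.observe(); c=wpix(s,[.5845,.393,.088]);u,v=c.astype(int);print(c)
save(cv2.resize(s['img'][v-45:v+55,u-80:u+80],None,fx=4,fy=4,interpolation=cv2.INTER_CUBIC),'sel3.png')
t=dict(np.load('top0.npz')); hsv=cv2.cvtColor(t['img'],cv2.COLOR_RGB2HSV)
m=np.zeros(hsv.shape[:2],np.uint8); w=(slice(225,275),slice(245,290)); m[w]=(hsv[w][...,1]>120)&(hsv[w][...,0]<14)&(hsv[w][...,2]>90)
ys,xs=np.nonzero(m); r=cv2.minAreaRect(np.stack([xs,ys],1).astype(np.float32)); print('handle px',r)
pts_=np.array([ray(t,x,y,.039)[:2] for x,y in zip(xs,ys)],np.float32); print('handle top', cv2.minAreaRect(pts_), pts_.min(0),pts_.max(0))
P=pts(t); print('handle z',np.median(P[m>0][:,2]))
# shank: bright in mat
g=cv2.cvtColor(t['img'],cv2.COLOR_RGB2GRAY)
for v in range(158,230,6):
    seg=g[v,254:276].astype(float); wgt=np.clip(seg-70,0,None); print(v,(wgt@np.arange(254,276)/max(wgt.sum(),1)).round(1), ray(t,(wgt@np.arange(254,276)/max(wgt.sum(),1)),v,.033)[:2].round(4), g[v,254:276].max())
E
```

```text
clock: 7.8
position: [0.5862, 0.3925, 0.2669]
orientation: [32.2, 89.7, 31.2]
contact_force: [-0.4, 0.2, -0.2]
opening: 0.087
[320.30481784 183.6624588 ]
handle px ((261.0, 248.5), (35.0, 14.0), 90.0)
handle top ((0.4056462049484253, 0.23847122490406036), (0.03940631449222565, 0.09875231236219406), 89.23627471923828) [0.3560491 0.2181553] [0.4552074  0.25858384]
handle z 0.03842540590193753
158 262.5 [0.6674 0.2318] 90
164 262.4 [0.6496 0.2323] 119
170 262.4 [0.6319 0.2325] 128
176 262.3 [0.6143 0.2328] 132
182 262.3 [0.5967 0.2331] 134
188 262.1 [0.5792 0.2338] 142
194 261.9 [0.5617 0.2346] 136
200 261.9 [0.5443 0.2348] 136
206 261.9 [0.5269 0.2351] 130
212 261.8 [0.5097 0.2355] 126
218 261.8 [0.4924 0.2359] 126
224 261.6 [0.4752 0.2365] 124
```

View pics/sel3.png

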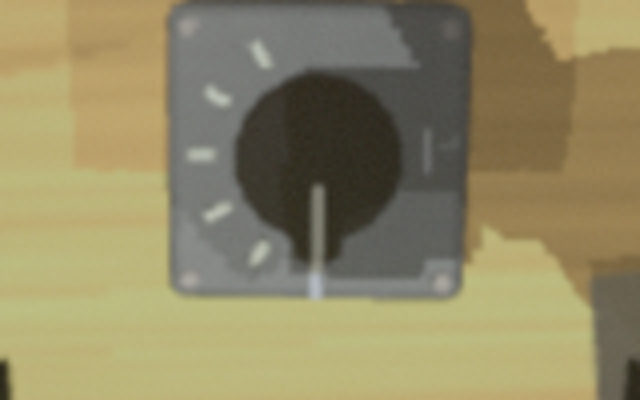

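The selector is at off: the line meets the long tick at (317,290). The rod grip is at about (0.406, 0.2385) and its axis is -1.4°. Next I'll go to the rod and measure the guard.

Run:
```python
from h import *
delta([.4056,.2385,.010],88.6)
t=dict(np.load('top0.npz'))
for n,u,v,h in(('front top',423.6,146,.07),('front top',415,262.6,.07),('mid',451,150,.07),('mid',443,264,.07),('back',479,150,.07),('back',472,270,.07),('mat',250.5,151,.003),('mat',284.5,152,.003),('mat',246,271,.003),('mat',281,272.5,.003)): print(n,ray(t,u,v,h).round(4))
```

```text
at [0.5851 0.3918 0.2643] jaw 88.95 j6 -56.1 turn [ 0.35  0.08 -0.04] shift [ 254.3 -157.7 -175.7] F [ 0.1 -0.4  0.2] open 0.0874 t 7.85
front top [ 0.6834 -0.2312  0.07  ]
front top [ 0.3538 -0.1887  0.07  ]
mid [ 0.6699 -0.3091  0.07  ]
mid [ 0.3479 -0.2663  0.07  ]
back [ 0.6681 -0.3897  0.07  ]
back [ 0.3292 -0.3459  0.07  ]
mat [0.6963 0.2698 0.003 ]
mat [0.691 0.169 0.003]
mat [0.3438 0.2857 0.003 ]
mat [0.3367 0.1854 0.003 ]
```

```bash
python3 -m pendant '[[0.35,0,0,20,-40,-44,1],[0,0,0,30,-40,-44,1],[0,0,0,30,-40,-44,1],[0,0,0,30,-38,-44,1],[0,0,0,40,0,0,1],[0,0,0,40,0,0,1],[0,0,0,0,0,0,1],[0,0,0,0,0,0,1]]'
python3 - <<'E'
from h import *
delta([.4056,.2385,.010],88.6)
o=ctrl.observe(); s=eyes.snapshot('wrist'); save(s['img'],'rod.png')
hsv=cv2.cvtColor(s['img'],cv2.COLOR_RGB2HSV); m=((hsv[...,1]>120)&(hsv[...,0]<14)&(hsv[...,2]>90)).astype(np.uint8)
m[:, :200]=0; m[:,440:]=0
n,l,st,ce=cv2.connectedComponentsWithStats(m)
for i in range(1,n):
    if st[i,4]>300:
        ys,xs=np.nonzero(l==i); q=np.array([wray(s,x,y,.039,o)[:2] for x,y in zip(xs,ys)],np.float32); print(st[i],cv2.minAreaRect(q))
print(wpix(s,[.4056,.2385,.039],o))
E
```

```text
clock: 8.85
position: [0.4128, 0.2444, 0.0788]
orientation: [-147.2, 89.9, -148.6]
contact_force: [-0.4, -0.1, 0.7]
opening: 0.0876
at [0.4128 0.2444 0.0788] jaw 88.62 j6 -59.4 turn [ 0.02 -0.06  0.04] shift [68.8 -6.  -7.1] F [-0.4 -0.1  0.7] open 0.0876 t 8.85
[310.72535406 212.37247088]
```

View pics/rod.png

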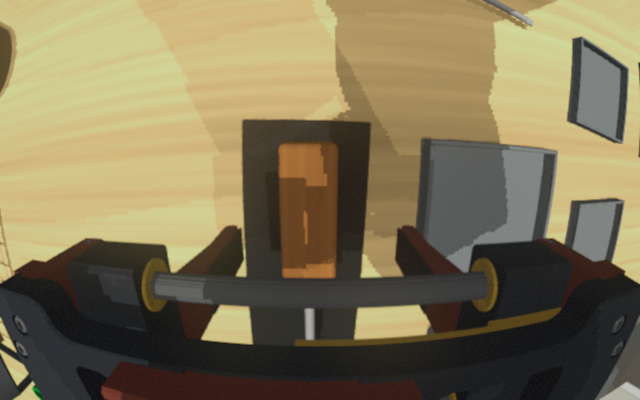

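The handle is centred at (308,212), within 3 px of the predicted (311,212). I'll grip it, with the tray to its right.

```bash
python3 -m pendant '[[0,0,0,15,-5.5,-7,1],[0,0,0,30,0,0,1],[0,0,0,23,0,0,1],[0,0,0,0,0,0,1],[0,0,0,0,0,0,0],[0,0,0,0,0,0,0],[0,0,0,0,0,0,0],[0,0,0,0,0,0,0],[0,0,0,0,0,0,0]]'; python3 -c "
from h import *
delta([.4056,.2385,.010],88.6)"
```

```text
clock: 10.02
position: [0.4058, 0.2391, 0.0109]
orientation: [-102.2, 90.0, -103.5]
contact_force: [0.6, -1.2, 0.3]
opening: 0.0413
at [0.4058 0.2391 0.0109] jaw 88.63 j6 -59.6 turn [ 0.03 -0.    0.01] shift [ 0.9 -0.6 -0.2] F [ 0.6 -1.2  0.3] open 0.0413 t 10.025
```

```bash
python3 -m pendant '[[0,0,0,-20,0,0,0],[0,0,0,-30,0,0,0],[0,0,0,-20,0,0,0],[9.6,0,0,0,0,0,0],[9.6,0,0,0,0,0,0],[9.6,0,0,0,0,0,0],[9.6,0,0,0,0,0,0],[9.6,0,0,0,0,0,0],[9.6,0,0,0,0,0,0],[9.6,0,0,0,0,0,0]]'; python3 -m pendant '[[9.6,0,0,0,0,0,0],[9.6,0,0,0,0,0,0],[9.6,0,0,0,0,0,0],[0,0,0,0,30,16,0],[0,0,0,0,30,16,0],[0,0,0,0,30,16,0],[0,0,0,0,30,16,0],[0,0,0,0,30,16,0],[0,0,0,0,30,16,0],[0,0,0,0,0,0,0]]';python3 - <<'E'
from h import *
delta([.5856,.107,.032],-7.3)
s=eyes.snapshot('top'); np.savez('top1.npz',**s)
im=s['img']; save(cv2.resize(im[130:290,300:490],None,fx=4,fy=3.75,interpolation=cv2.INTER_CUBIC),'t1.png')
E
```

```text
clock: 11.28
position: [0.4054, 0.2389, 0.0805]
orientation: [-83.6, 89.9, -152.5]
contact_force: [-0.6, -0.5, -1.9]
opening: 0.0396
clock: 12.52
position: [0.5736, 0.1196, 0.0805]
orientation: [99.3, 90.0, 1.8]
contact_force: [-0.7, 0.1, -3.0]
opening: 0.0399
at [0.5736 0.1196 0.0805] jaw -7.51 j6 18.1 turn [-0.21 -0.01 -0.04] shift [48.5 13.5 11. ] F [-0.7  0.1 -3. ] open 0.0399 t 12.525
```

View pics/t1.png

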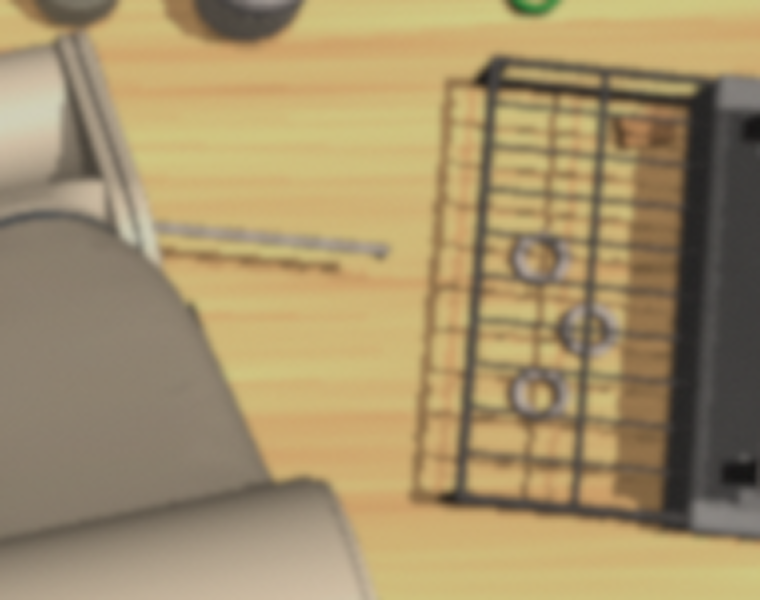

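The rod is in hand, hook toward the guard. The shank end is at crop (380,250), and the rings are at (540,258), (586,330) and (537,392).

Run:
```python
from h import *
s=dict(np.load('top1.npz')); im=s['img'].astype(int)
R,p,o=tool(); d=R[:,2]
print('d',d.round(3),'tip pred',(p+.26*d).round(4),'tip seen',ray(s,395+1,196.7,.0986).round(4), 'shank mid',ray(s,300+200/4,130+230/3.75,.0986).round(4))
K=s['mtx']; print(p)
for u,v in((435,198.8),(446.5,218),(434.3,234.5)):
    u0,v0=int(u),int(v); w=im[v0-9:v0+10,u0-9:u0+10]; m=(w[...,2]-w[...,0]>-25)&(w.sum(-1)>230)
    ys,xs=np.nonzero(m); c,r=cv2.minEnclosingCircle(np.stack([xs,ys],1).astype(np.float32)) if len(xs) else ((0,0),0)
    print(ray(s,u,v,.012).round(4),'mask',len(xs),(u0-9+xs.mean()).round(1),(v0-9+ys.mean()).round(1),ray(s,u0-9+xs.mean(),v0-9+ys.mean(),.012).round(4),r)
```

```text
d [-0.13  -0.992  0.   ] tip pred [ 0.5382 -0.1376  0.0803] tip seen [ 0.535  -0.1398  0.0986] shank mid [ 0.5531 -0.0135  0.0986]
[0.57196499 0.12019576 0.08021504]
[ 0.5383 -0.2699  0.012 ] mask 49 434.6 198.8 [ 0.5384 -0.2687  0.012 ] 6.800835609436035
[ 0.4809 -0.3003  0.012 ] mask 60 446.4 218.0 [ 0.4809 -0.3001  0.012 ] 6.60034704208374
[ 0.4337 -0.2616  0.012 ] mask 57 434.3 234.2 [ 0.4347 -0.2617  0.012 ] 6.727318286895752
```

```bash
python3 -m pendant '[[0.2,0,0,16,19.5,0,0],[0,0,0,15,0,0,0],[0,0,0,15,0,0,0],[0,0,0,0,0,32,0],[0,0,0,0,0,32,0],[0,0,0,0,0,32,0],[0,0,0,0,0,26,0],[0,0,0,0,0,0,0],[0,0,0,0,0,0,0],[0,0,0,0,0,0,0]]';python3 - <<'E'
from h import *
delta([.5748,-.009,.0105],-7.3)
s=eyes.snapshot('top'); np.savez('top2.npz',**s)
im=s['img']; save(cv2.resize(im[160:250,395:485],None,fx=6,fy=6,interpolation=cv2.INTER_CUBIC),'t2.png')
E
```

```text
clock: 13.82
position: [0.5752, -0.0016, 0.0346]
orientation: [-97.3, 90.0, 165.2]
contact_force: [0.3, 1.3, -2.5]
opening: 0.04
at [ 0.5752 -0.0016  0.0346] jaw -7.51 j6 6.2 turn [-0.21 -0.    0.01] shift [24.1  0.6  7.4] F [ 0.3  1.3 -2.5] open 0.04 t 13.825
```

View pics/t2.png

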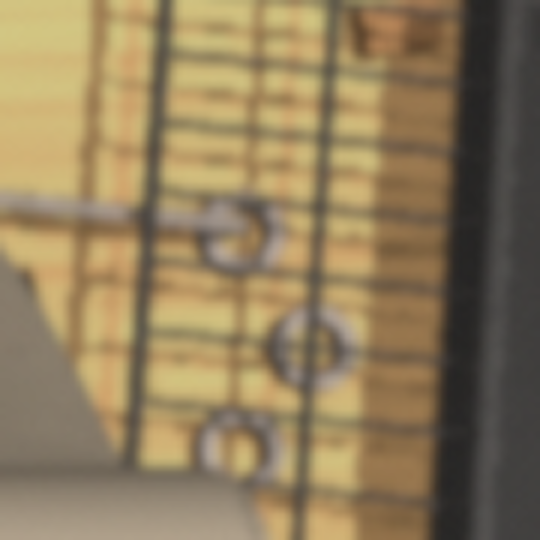

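The shank end is over the ring at crop (245,222), and the ring centre is at (241,234). I need the parallax-corrected offset.

Run:
```python
from h import *
s=dict(np.load('top2.npz'))
R,p,o=tool()
a=ray(s,395+245/6,160+222/6,.0527); b=ray(s,395+241/6,160+234/6,.012); print(a,b,'pred tip',p+.26*R[:,2]); e=b-(a-.004*R[:,2]); print('move tool y,z mm',(e@R[:,1]*1000).round(1),(e@R[:,2]*1000).round(1))
```

```text
[ 0.53787764 -0.26203179  0.0527    ] [ 0.53766572 -0.27033708  0.012     ] pred tip [ 0.5412936  -0.25940571  0.03468134]
move tool y,z mm 0.9 12.3
```

```bash
python3 -m pendant '[[0,0,0,0,1,10,0],[0,0,0,0,0,0,0],[0,0,0,8,0,0,0],[0,0,0,8,0,0,0],[0,0,0,7.5,0,0,0],[0,0,0,0,0,0,0],[0,0,0,0,0,0,0]]';python3 -c "
from h import *
delta([.5748,-.009,.0105],-7.3)"
```

```text
clock: 14.75
position: [0.5747, -0.0126, 0.011]
orientation: [-91.2, 90.0, 171.2]
contact_force: [-0.4, -0.3, -2.0]
opening: 0.0395
at [ 0.5747 -0.0126  0.011 ] jaw -7.59 j6 5.1 turn [-0.29 -0.    0.04] shift [ 0.5 -0.3 -3.6] F [-0.4 -0.3 -2. ] open 0.0395 t 14.75
```

```bash
python3 -m pendant '[[0,0,0,0,0,-10,0],[0,0,0,0,0,-20,0],[0,0,0,0,0,-20,0],[0,0,0,0,0,-20,0],[0,0,0,0,0,-20,0],[0,0,0,0,0,-20,0],[0,0,0,0,0,-20,0],[0,0,0,0,0,-20,0],[0,0,0,0,0,-15,0],[0,0,0,0,0,-8,0]]'; python3 -m pendant '[[0,0,0,0,0,-3,0],[0,0,0,0,0,0,0],[0,0,0,0,0,0,0],[0,0,0,-12,0,0,0],[0,0,0,-12,0,0,0],[0,0,0,-6,0,0,0],[0,0,0,0,0,0,0]]';python3 - <<'E'
from h import *
delta([.5748,-.009,.0105],-7.3)
s=eyes.snapshot('top'); np.savez('top3.npz',**s)
im=s['img']; save(cv2.resize(im[150:270,330:480],None,fx=5,fy=5,interpolation=cv2.INTER_CUBIC),'t3.png')
E
```

```text
clock: 16.0
position: [0.5987, 0.1599, 0.0122]
orientation: [90.3, 89.9, -7.2]
contact_force: [-1.0, -4.7, 7.9]
opening: 0.04
clock: 16.88
position: [0.5986, 0.162, 0.0421]
orientation: [112.8, 89.9, 15.2]
contact_force: [0.2, -0.0, -2.1]
opening: 0.04
at [0.5986 0.162  0.0421] jaw -7.58 j6 21.6 turn [-0.28 -0.03 -0.07] shift [ 31.6  -1.9 172.6] F [ 0.2 -0.  -2.1] open 0.04 t 16.875
```

View pics/t3.png

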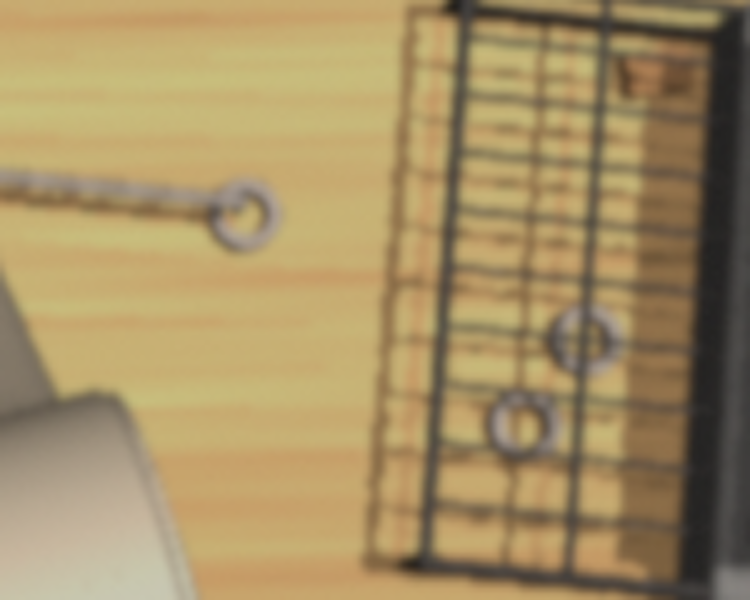

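```bash
python3 -m pendant '[[0,0,0,0,-35,0,0],[0,0,0,0,-35,0,0],[0,0,0,7,-34,0,0],[0,0,0,0,0,0,0],[0,0,0,0,0,36,0],[0,0,0,0,0,36,0],[0,0,0,0,0,36,0],[0,0,0,0,0,36,0],[0,0,0,0,0,36,0],[0,0,0,0,0,0,0]]';python3 -m pendant '[[0,0,0,0,0,0,0]]';python3 - <<'E'
from h import *
delta([.4715,-.0048,.0135],-7.5)
s=eyes.snapshot('top'); np.savez('top4.npz',**s)
im=s['img']; save(cv2.resize(im[170:270,340:470],None,fx=6,fy=6,interpolation=cv2.INTER_CUBIC),'t4.png')
E
```

```text
clock: 18.18
position: [0.472, -0.0049, 0.0343]
orientation: [85.0, 90.0, -12.8]
contact_force: [0.0, 0.2, -2.5]
opening: 0.0398
clock: 18.3
position: [0.4722, -0.0029, 0.0343]
orientation: [101.9, 90.0, 4.3]
contact_force: [-0.5, -1.0, -2.1]
opening: 0.0397
at [ 0.4722 -0.0029  0.0343] jaw -7.63 j6 5.8 turn [-0.13 -0.01 -0.05] shift [20.8 -0.5  1.9] F [-0.5 -1.  -2.1] open 0.0397 t 18.3
```

View pics/t4.png

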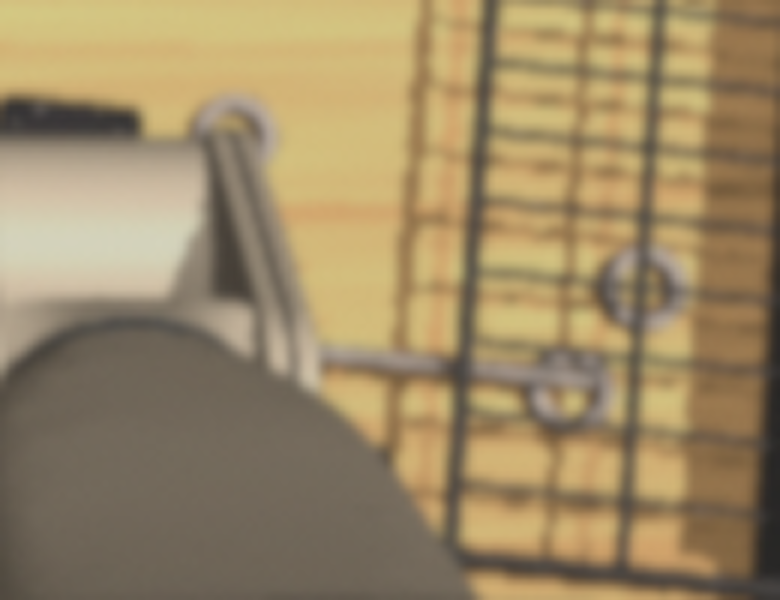

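The second ring is centred at crop (568,390), and the shank end is at (598,378).

Run:
```python
from h import *
s=dict(np.load('top4.npz'))
R,p,o=tool()
a=ray(s,340+598/6,170+378/6,.0525); b=ray(s,340+568/6,170+390/6,.012); print(a,b,'pred tip',p+.26*R[:,2]); e=b-(a-.004*R[:,2]); print('move tool y,z mm',(e@R[:,1]*1000).round(1),(e@R[:,2]*1000).round(1))
s=dict(np.load('top3.npz'))
for u,v in((243,215),(586,340),(522,426)): print(ray(s,330+u/5,150+v/5,.012))
```

```text
[ 0.4349647  -0.26685822  0.0525    ] [ 0.43218356 -0.26261715  0.012     ] pred tip [ 0.43785367 -0.26024982  0.03428058]
move tool y,z mm -3.3 0.2
[ 0.55954061 -0.10470535  0.012     ]
[ 0.48080946 -0.30233308  0.012     ]
[ 0.43162366 -0.26180436  0.012     ]
```

```bash
python3 -m pendant '[[0,0,0,0,-3,1,0],[0,0,0,0,0,0,0],[0,0,0,8,0,0,0],[0,0,0,8,0,0,0],[0,0,0,5,0,0,0],[0,0,0,0,0,0,0],[0,0,0,0,0,0,0]]';python3 -c "
from h import *
delta([.4715,-.0048,.0135],-7.5)"
```

```text
clock: 19.23
position: [0.4683, -0.0035, 0.0132]
orientation: [-74.2, 90.0, -171.8]
contact_force: [-0.6, 0.1, -3.1]
opening: 0.04
at [ 0.4683 -0.0035  0.0132] jaw -7.58 j6 5.7 turn [-0.08  0.    0.  ] shift [-0.3  3.3  0.8] F [-0.6  0.1 -3.1] open 0.04 t 19.225
```

```bash
python3 -m pendant '[[0,0,0,0,0,-10,0],[0,0,0,0,0,-20,0],[0,0,0,0,0,-20,0],[0,0,0,0,0,-20,0],[0,0,0,0,0,-20,0],[0,0,0,0,0,-20,0],[0,0,0,0,0,-20,0],[0,0,0,0,0,-20,0],[0,0,0,0,0,-15,0],[0,0,0,0,0,-8,0]]'; python3 -m pendant '[[0,0,0,0,0,-3,0],[0,0,0,0,0,0,0],[0,0,0,0,0,0,0],[0,0,0,-12,0,0,0],[0,0,0,-10,0,0,0],[0,0,0,0,0,0,0]]';python3 - <<'E'
from h import *
delta([.5748,-.009,.0105],-7.3)
s=eyes.snapshot('top'); np.savez('top5.npz',**s)
im=s['img']; a=cv2.resize(im[150:270,330:480],None,fx=2.6,fy=2.6,interpolation=cv2.INTER_CUBIC)
s=eyes.snapshot('scene'); np.savez('sc5.npz',**s); b=cv2.resize(s['img'][150:330,120:320],None,fx=2,fy=2,interpolation=cv2.INTER_CUBIC)
c=np.zeros((360,790,3),np.uint8); c[:a.shape[0],:a.shape[1]]=a; c[:,390:390+400]=b[:,:400]
save(c,'t5.png')
E
```

```text
clock: 20.48
position: [0.4911, 0.169, 0.0133]
orientation: [106.3, 90.0, 8.8]
contact_force: [-0.3, -0.3, -2.2]
opening: 0.0399
clock: 21.22
position: [0.4924, 0.1712, 0.0366]
orientation: [115.9, 89.9, 18.3]
contact_force: [-0.1, -1.3, -2.5]
opening: 0.0399
at [0.4924 0.1712 0.0366] jaw -7.59 j6 25.5 turn [-0.29 -0.06 -0.13] shift [ 26.1 104.7 168.2] F [-0.1 -1.3 -2.5] open 0.0399 t 21.225
```

View pics/t5.png

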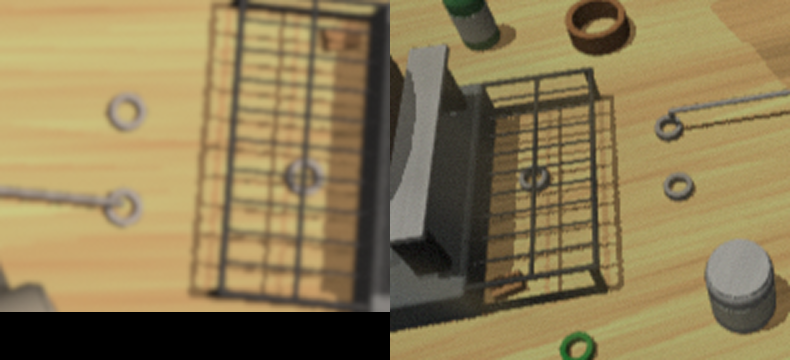

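Ring 3 came out too; the rings are at left crop (126,112) and (122,207), with the last one at (304,177). Now the last ring. The move is worked out from the same calibration offset.

```bash
python3 -m pendant '[[0,0,0,0,26,0,0],[0,0,0,2,27,0,0],[0,0,0,0,0,35,0],[0,0,0,0,0,35,0],[0,0,0,0,0,35,0],[0,0,0,0,0,35,0],[0,0,0,0,0,35,0],[0,0,0,0,0,34,0],[0,0,0,0,0,0,0],[0,0,0,0,0,0,0]]';python3 - <<'E'
from h import *
delta([.5173,-.0433,.0135],-7.58)
s=eyes.snapshot('top'); np.savez('top6.npz',**s)
im=s['img']; save(cv2.resize(im[170:270,360:470],None,fx=6,fy=6,interpolation=cv2.INTER_CUBIC),'t6.png')
E
```

```text
clock: 22.58
position: [0.5163, -0.043, 0.0331]
orientation: [-106.2, 90.0, 156.2]
contact_force: [-0.7, 0.8, -1.9]
opening: 0.0398
at [ 0.5163 -0.043   0.0331] jaw -7.61 j6 1.5 turn [-0.03 -0.01  0.02] shift [19.6  1.   0.2] F [-0.7  0.8 -1.9] open 0.0398 t 22.575
```

View pics/t6.png

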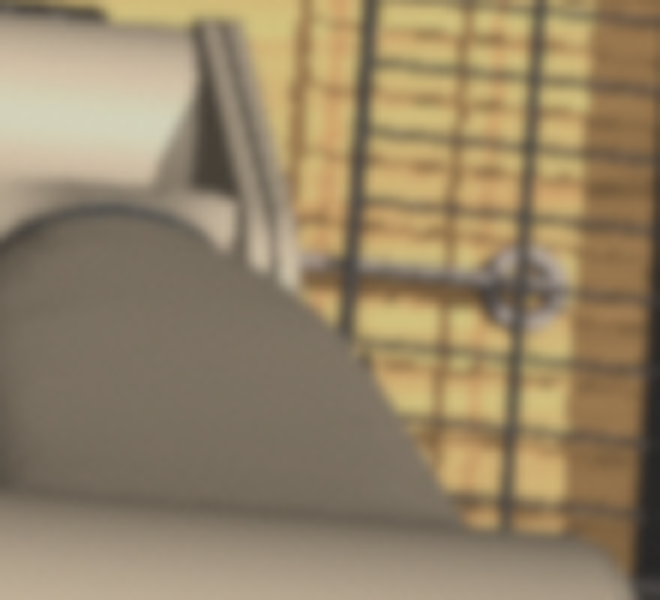

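The last ring is unmoved at (525,288), with the shank running over it as in the earlier cases. I'll lower and pull.

```bash
python3 -m pendant '[[0,0,0,8,0,1,0],[0,0,0,8,0,0,0],[0,0,0,4,0,0,0],[0,0,0,0,0,0,0],[0,0,0,0,0,0,0]]'; python3 -m pendant '[[0,0,0,0,0,-10,0],[0,0,0,0,0,-20,0],[0,0,0,0,0,-20,0],[0,0,0,0,0,-20,0],[0,0,0,0,0,-20,0],[0,0,0,0,0,-20,0],[0,0,0,0,0,-18,0],[0,0,0,0,0,-15,0],[0,0,0,0,0,-10,0],[0,0,0,0,0,-3,0]]'; python3 -m pendant '[[0,0,0,0,0,0,0],[0,0,0,0,0,0,0],[0,0,0,-12,0,0,0],[0,0,0,-20,0,0,0],[0,0,0,-35,0,0,0],[0,0,0,0,0,-40,0],[0,0,0,0,0,-40,0],[0,0,0,0,0,-40,0],[0,0,0,0,0,0,0]]';python3 - <<'E'
from h import *
delta([.4058,.2391,.0805],-7.58)
s=eyes.snapshot('top'); np.savez('top7.npz',**s); im=s['img'].astype(int)
def rings(s):
    im=s['img'].astype(int)
    X=pts(s); reg=np.zeros(im.shape[:2],bool); reg[150:275,330:480]=1
    m=reg&(im[...,2]-im[...,0]>-35)&(np.abs(X[...,2])<.045)
    n,l,st,ce=cv2.connectedComponentsWithStats(m.astype(np.uint8))
    for i in range(1,n):
        if 15<st[i,4]<400: print(st[i],ce[i].round(1),ray(s,*ce[i],.012).round(4))
rings(s)
save(cv2.resize(s['img'][150:270,330:480],None,fx=4,fy=4,interpolation=cv2.INTER_CUBIC),'t7.png')
E
```

```text
clock: 23.25
position: [0.5163, -0.0441, 0.0133]
orientation: [-20.8, 90.0, -118.4]
contact_force: [0.0, 0.5, -2.7]
opening: 0.0394
clock: 24.5
position: [0.5369, 0.111, 0.0133]
orientation: [57.6, 90.0, -40.0]
contact_force: [0.1, -1.4, -2.3]
opening: 0.0402
clock: 25.62
position: [0.5534, 0.2317, 0.0813]
orientation: [125.1, 89.9, 27.7]
contact_force: [0.2, -0.8, -2.6]
opening: 0.0398
at [0.5534 0.2317 0.0813] jaw -7.44 j6 29.0 turn [ 0.14 -0.08 -0.11] shift [   0.8 -147.3   12.1] F [ 0.2 -0.8 -2.6] open 0.0398 t 25.625
[425 150  25   6  47] [437.  152.8] [ 0.676  -0.2842  0.012 ]
[452 153  25  10  76] [467.  156.5] [ 0.6629 -0.373   0.012 ]
[470 164   6  10  37] [472.8 168.8] [ 0.6253 -0.3878  0.012 ]
[470 175   5  10  39] [472.4 179.4] [ 0.5933 -0.3843  0.012 ]
[372 187  14  13  67] [378.3 192.6] [ 0.5609 -0.1039  0.012 ]
[469 187   6  10  42] [471.5 191.5] [ 0.5573 -0.3792  0.012 ]
[469 198   5  11  48] [470.9 202.8] [ 0.5238 -0.3752  0.012 ]
[391 207  13  13  71] [396.9 213. ] [ 0.4992 -0.1558  0.012 ]
[468 210   5  10  38] [470.2 214.5] [ 0.4894 -0.3707  0.012 ]
[466 221   6  11  45] [469.3 226.5] [ 0.4542 -0.3655  0.012 ]
[371 223  13  13  67] [377.1 229.1] [ 0.4536 -0.0957  0.012 ]
[467 233   4  11  43] [468.5 238.1] [ 0.4206 -0.361   0.012 ]
[466 245   5  11  43] [467.9 249.9] [ 0.3866 -0.3569  0.012 ]
[463 257   8  10  47] [467.3 262. ] [ 0.3519 -0.3526  0.012 ]
```

View pics/t7.png

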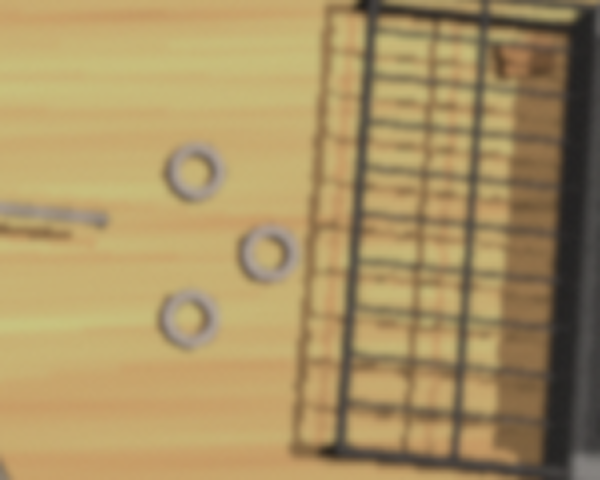

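All three rings are outside the guard, at crop (194,172), (268,253) and (188,318), and the bay is empty except for the chip. Next I'll return the rod to its mat.

```bash
python3 -m pendant '[[0,0,0,0,-37,3,0],[0,0,0,0,-37,3,0],[0,0,0,0,-37,3,0],[0,0,0,0,-36,3,0],[-9.5,0,0,0,0,0,0],[-9.5,0,0,0,0,0,0],[-9.5,0,0,0,0,0,0],[-9.5,0,0,0,0,0,0],[-9.5,0,0,0,0,0,0],[-9.5,0,0,0,0,0,0]]'; python3 -m pendant '[[-9.5,0,0,0,0,0,0],[-9.5,0,0,0,0,0,0],[-9.5,0,0,0,0,0,0],[-9.5,0,0,0,0,0,0],[0,0,0,0,0,0,0],[0,0,0,0,0,0,0],[0,0,0,0,0,0,0]]';python3 - <<'E'
from h import *
delta([.407,.235,.0115],87.8)
s=eyes.snapshot('top'); np.savez('top8.npz',**s); g=cv2.cvtColor(s['img'],cv2.COLOR_RGB2GRAY)
R,p,o=tool(); h=p[2]-.0079+.026; print('pred tip',p+.26*R[:,2])
for v in range(130,230,8):
    seg=g[v,240:290]; print(v,seg.argmax()+240,seg.max(),end='; ')
save(cv2.resize(s['img'][120:290,180:340],None,fx=3.5,fy=3.5,interpolation=cv2.INTER_CUBIC),'t8.png')
E
```

```text
clock: 26.92
position: [0.4053, 0.2356, 0.0807]
orientation: [-85.9, 90.0, -126.3]
contact_force: [-0.3, -0.1, -1.9]
opening: 0.0395
clock: 27.8
position: [0.4054, 0.2366, 0.0804]
orientation: [-70.6, 90.0, -73.3]
contact_force: [-0.0, -0.2, -2.4]
opening: 0.0399
at [0.4054 0.2366 0.0804] jaw 87.3 j6 -58.5 turn [-0.5  0.   0. ] shift [68.9 -1.6  1.6] F [-0.  -0.2 -2.4] open 0.0399 t 27.8
pred tip [0.66509509 0.22461389 0.08033115]
130 243 183; 138 240 184; 146 241 174; 154 289 177; 162 245 184; 170 240 187; 178 241 182; 186 241 184; 194 241 180; 202 286 177; 210 285 184; 218 240 180; 226 288 184;
```

Lower, release, rise a little, and check.

```bash
python3 -m pendant '[[-0.5,0,0,25,-1.6,1.6,0],[0,0,0,25,0,0,0],[0,0,0,12,0,0,0],[0,0,0,6.5,0,0,0],[0,0,0,0,0,0,0],[0,0,0,0,0,0,0]]'; python3 -m pendant '[[0,0,0,0,0,0,1],[0,0,0,0,0,0,1],[0,0,0,0,0,0,1],[0,0,0,0,0,0,1],[0,0,0,-40,0,0,1],[0,0,0,-60,0,0,1],[0,0,0,-60,0,0,1],[0,0,0,-30,0,0,1]]';python3 - <<'E'
from h import *
delta([.5609,-.1039,.1],0)
E
```

```text
clock: 28.6
position: [0.4073, 0.2355, 0.0122]
orientation: [30.4, 89.9, 28.3]
contact_force: [-0.5, -0.7, -3.0]
opening: 0.0399
clock: 29.6
position: [0.4079, 0.2358, 0.2051]
orientation: [31.1, 89.7, 29.0]
contact_force: [-0.0, 0.4, -1.0]
opening: 0.0876
at [0.4079 0.2358 0.2051] jaw 87.92 j6 -59.3 turn [ 8.792e+01  7.000e-02 -2.700e-01] shift [105.1 153.  339.7] F [-0.   0.4 -1. ] open 0.0876 t 29.6
```

```bash
python3 -m pendant '[[9.6,0,0,0,0,0,0.65],[9.6,0,0,0,0,0,0.65],[9.6,0,0,0,0,0,0.65],[9.6,0,0,0,0,0,0.65],[9.6,0,0,0,0,0,0.65],[9.6,0,0,0,0,0,0.65],[9.6,0,0,0,0,0,0.65],[9.6,0,0,0,0,0,0.65],[9.6,0,0,0,0,0,0.65],[9,0,0,0,0,0,0.65]]'; python3 -m pendant '[[0,0,0,0,28,45,0.65],[0,0,0,0,28,45,0.65],[0,0,0,15,28,45,0.65],[0,0,0,15,28,45,0.65],[0,0,0,15,28,45,0.65],[0,0,0,15,28,45,0.65],[0,0,0,15,28,47,0.65],[0,0,0,0,0,0,0.65],[0,0,0,0,0,0,0.65]]';python3 - <<'E'
from h import *
delta([.5629,-.1039,.005],-7.5)
s=eyes.snapshot('top'); np.savez('top9.npz',**s); im=s['img']
# rod check
hsv=cv2.cvtColor(im,cv2.COLOR_RGB2HSV)
m=np.zeros(hsv.shape[:2],np.uint8); w=(slice(225,275),slice(245,290)); m[w]=(hsv[w][...,1]>120)&(hsv[w][...,0]<14)&(hsv[w][...,2]>90)
ys,xs=np.nonzero(m); q=np.array([ray(s,x,y,.039)[:2] for x,y in zip(xs,ys)],np.float32)
print('handle',cv2.minAreaRect(q)) if len(q) else print('handle hidden')
g=cv2.cvtColor(im,cv2.COLOR_RGB2GRAY); print([(v,int(g[v,256:274].argmax())+256,int(g[v,256:274].max())) for v in range(154,228,10)])
o=ctrl.observe(); s=eyes.snapshot('wrist'); np.savez('w9.npz',**s)
im=s['img'].astype(int); m=(im[...,2]-im[...,0]>-20)&(im.sum(-1)>200); m[:, :150]=0; m[:,500:]=0; m[300:]=0
for X in([.561,-.104,.016],[.499,-.156,.016],[.4536,-.0957,.016]):print(wpix(s,X,o).round(1))
n,l,st,ce=cv2.connectedComponentsWithStats(m.astype(np.uint8))
for i in range(1,n):
    if 200<st[i,4]<6000: print(st[i],ce[i].round(1),wray(s,*ce[i],.012,o).round(4))
save(np.hstack([cv2.resize(s['img'],(480,300)),cv2.resize(np.load('top9.npz')['img'][120:290,180:340],(300,300))]),'w9.png')
E
```

```text
clock: 30.85
position: [0.4067, 0.2351, 0.2017]
orientation: [-50.2, 90.0, -148.0]
contact_force: [-0.3, 0.0, 0.5]
opening: 0.0572
clock: 31.98
position: [0.5593, -0.1044, 0.1265]
orientation: [-103.6, 89.9, 158.9]
contact_force: [-0.7, 0.8, 0.1]
opening: 0.0573
at [ 0.5593 -0.1044  0.1265] jaw -7.52 j6 -4.3 turn [-0.02 -0.02  0.08] shift [121.5   3.5  -0.9] F [-0.7  0.8  0.1] open 0.0573 t 31.975
handle ((0.4083976149559021, 0.2361835539340973), (0.041348379105329514, 0.09895617514848709), 87.40018463134766)
[(154, 273, 33), (164, 264, 132), (174, 263, 129), (184, 263, 143), (194, 263, 146), (204, 263, 135), (214, 263, 130), (224, 262, 142)]
[320.  198.8]
[263.4 258.7]
[206.5 204.7]
[473   0  27  45 873] [487.9  19.2] [0.7508 0.0564 0.012 ]
[ 477   99   23   75 1214] [490.3 135.7] [ 0.7355 -0.0631  0.012 ]
[303 178  44  45 932] [324.7 200.5] [ 0.565  -0.1071  0.012 ]
[193 185  41  42 824] [212.9 205.3] [ 0.4584 -0.0979  0.012 ]
[264 237  26  41 445] [278.2 259.1] [ 0.5125 -0.1598  0.012 ]
```

View pics/w9.png

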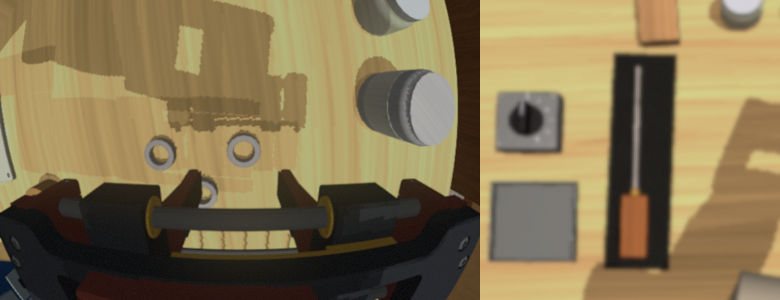

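The rod lies wholly on the mat and the selector stays at off. The wrist view shows ring 1 at (243,150), between the fingers. Picking it up.

```bash
python3 -m pendant '[[0,0,0,40,4.5,0.5,0.65],[0,0,0,40,0,0,0.65],[0,0,0,25,0,0,0.65],[0,0,0,16,0,0,0.65],[0,0,0,0,0,0,0.65],[0,0,0,0,0,0,0],[0,0,0,0,0,0,0],[0,0,0,0,0,0,0],[0,0,0,-30,0,0,0],[0,0,0,-60,0,0,0]]'
python3 - <<'E'
from h import *
delta([.4208-.015,.392-.038,.1],-7.5); print(ctrl.observe()['q'].round(1))
E
```

```text
clock: 33.33
position: [0.5625, -0.1054, 0.0949]
orientation: [-93.6, 89.7, 168.9]
contact_force: [1.1, -0.5, -0.4]
opening: 0.0405
at [ 0.5625 -0.1054  0.0949] jaw -7.49 j6 -4.3 turn [ 0.01 -0.02  0.28] shift [  -5.1 -215.4 -435. ] F [ 1.1 -0.5 -0.4] open 0.0405 t 33.325
[-11.8  30.1 104.4  -0.   45.8  -4.3]
```

```bash
python3 -m pendant '[[0,0,0,-10,-24,-48,0],[0,0,0,0,-24,-48,0],[0,0,0,0,-24,-48,0],[0,0,0,0,-24,-48,0],[0,0,0,0,-24,-48,0],[0,0,0,0,-24,-48,0],[0,0,0,0,-24,-49,0],[0,0,0,0,-24,-49,0],[0,0,0,0,-23,-49,0],[0,0,0,0,0,0,0]]'; python3 -m pendant '[[0,0,0,0,0,0,0],[0,0,0,0,0,0,0]]';python3 - <<'E'
from h import *
delta([.4208-.015,.392-.038,.011],-7.5)
E
```

```text
clock: 34.58
position: [0.407, 0.3567, 0.1062]
orientation: [144.4, 89.9, 47.2]
contact_force: [-0.5, 0.6, -0.8]
opening: 0.0405
clock: 34.83
position: [0.4081, 0.3523, 0.1058]
orientation: [-29.0, 90.0, -126.6]
contact_force: [0.7, 0.2, -0.5]
opening: 0.0406
at [0.4081 0.3523 0.1058] jaw -7.57 j6 47.1 turn [-0.07  0.03  0.02] shift [94.8 -2.5 -1.4] F [ 0.7  0.2 -0.5] open 0.0406 t 34.825
```

```bash
python3 -m pendant '[[0,0,0,40,-2.5,-1.4,0],[0,0,0,35,0,0,0],[0,0,0,19,0,0,0],[0,0,0,0,0,0,0],[0,0,0,0,0,0,0.65],[0,0,0,0,0,0,0.65],[0,0,0,0,0,0,0.65],[0,0,0,-40,0,0,0.65],[0,0,0,-60,0,0,0.65]]'; python3 -m pendant '[[0,0,0,-10,12,49,0.65],[0,0,0,0,12,49,0.65],[0,0,0,0,12,49,0.65],[0,0,0,0,12,49,0.65],[0,0,0,0,12,49,0.65],[0,0,0,0,12,49,0.65],[0,0,0,0,12,49,0.65],[0,0,0,0,12,49,0.65],[0,0,0,0,12,49,0.65],[0,0,0,0,0,0,0.65]]';python3 -m pendant '[[0,0,0,0,0,0,0.65]]'
cat >> h.py <<'E'
def wrings():
    o=ctrl.observe(); s=eyes.snapshot('wrist'); im=s['img'].astype(int); m=(im[...,2]-im[...,0]>-20)&(im.sum(-1)>200); m[300:]=0
    n,l,st,ce=cv2.connectedComponentsWithStats(m.astype(np.uint8))
    for i in range(1,n):
        if 200<st[i,4]<1500: print('wrist',st[i],ce[i].round(1),wray(s,*ce[i],.012,o).round(4))
def trings(s,w=(150,275,330,480)):
    im=s['img'].astype(int); m=np.zeros(im.shape[:2],np.uint8); a,b,c,d=w
    m[a:b,c:d]=(im[a:b,c:d,2]-im[a:b,c:d,0]>-35)
    n,l,st,ce=cv2.connectedComponentsWithStats(m)
    for i in range(1,n):
        if 50<st[i,4]<90: print('top',st[i],ce[i].round(1),ray(s,*ce[i],.012).round(4))
E
python3 - <<'E'
from h import *
delta([.456,-.097,.005],-7.5); wrings(); trings(eyes.snapshot('top'))
E
```

```text
clock: 35.95
position: [0.4045, 0.3545, 0.1117]
orientation: [-41.9, 89.8, -139.4]
contact_force: [0.4, 0.5, 1.4]
opening: 0.0572
clock: 37.2
position: [0.4559, -0.0988, 0.1223]
orientation: [76.9, 89.9, -20.8]
contact_force: [-0.0, 1.3, 0.4]
opening: 0.0571
clock: 37.33
position: [0.4549, -0.0958, 0.1219]
orientation: [-131.9, 90.0, 130.6]
contact_force: [0.1, 0.7, -1.2]
opening: 0.0572
at [ 0.4549 -0.0958  0.1219] jaw -7.53 j6 -5.9 turn [-0.03 -0.01  0.01] shift [116.9   1.2   1. ] F [ 0.1  0.7 -1.2] open 0.0572 t 37.325
wrist [582   6  20  41 202] [590.6  26. ] [0.8093 0.0753 0.012 ]
wrist [ 550    8   34   51 1122] [566.3  33.7] [0.7567 0.0581 0.012 ]
wrist [299 179  44  45 951] [320.5 200.7] [ 0.4569 -0.0977  0.012 ]
wrist [355 238  20  39 339] [363.5 257.1] [ 0.4906 -0.1583  0.012 ]
```

```bash
python3 -m pendant '[[0,0,0,40,2,1.5,0.65],[0,0,0,40,0,0,0.65],[0,0,0,22,0,0,0.65],[0,0,0,14,0,0,0.65],[0,0,0,0,0,0,0.65],[0,0,0,0,0,0,0],[0,0,0,0,0,0,0],[0,0,0,0,0,0,0],[0,0,0,-40,0,0,0],[0,0,0,-60,0,0,0]]'
python3 - <<'E'
from h import *
delta([.4058,.430,.105],-7.5)
E
```

```text
clock: 38.67
position: [0.4557, -0.0975, 0.1059]
orientation: [-95.0, 89.8, 167.5]
contact_force: [0.9, -0.4, -0.5]
opening: 0.0412
at [ 0.4557 -0.0975  0.1059] jaw -7.48 j6 -6.0 turn [ 0.02 -0.02  0.21] shift [   0.9 -118.3 -516.5] F [ 0.9 -0.4 -0.5] open 0.0412 t 38.675
```

```bash
python3 -m pendant '[[0,0,0,0,-12,-52,0],[0,0,0,0,-12,-52,0],[0,0,0,0,-12,-52,0],[0,0,0,0,-12,-52,0],[0,0,0,0,-12,-52,0],[0,0,0,0,-12,-52,0],[0,0,0,0,-12,-52,0],[0,0,0,0,-12,-52,0],[0,0,0,0,-11,-51,0],[0,0,0,0,-11,-50,0]]'; python3 -m pendant '[[0,0,0,0,0,0,0],[0,0,0,0,0,0,0]]';python3 - <<'E'
from h import *
delta([.4058,.430,.011],-7.5); trings(eyes.snapshot('top'))
E
```

```text
clock: 39.92
position: [0.4069, 0.4319, 0.106]
orientation: [116.0, 90.0, 18.5]
contact_force: [1.3, -0.4, -0.8]
opening: 0.0413
clock: 40.17
position: [0.4068, 0.4294, 0.1055]
orientation: [-27.0, 89.9, -124.5]
contact_force: [-0.2, -0.9, 0.0]
opening: 0.0412
at [0.4068 0.4294 0.1055] jaw -7.45 j6 52.9 turn [0.05 0.07 0.04] shift [94.5 -1.1 -0.5] F [-0.2 -0.9  0. ] open 0.0412 t 40.175
top [391 207  13  13  68] [396.9 213. ] [ 0.4991 -0.1557  0.012 ]
```

```bash
python3 -m pendant '[[0,0,0,40,-1,-0.5,0],[0,0,0,35,0,0,0],[0,0,0,19,0,0,0],[0,0,0,0,0,0,0],[0,0,0,0,0,0,0.65],[0,0,0,0,0,0,0.65],[0,0,0,0,0,0,0.65],[0,0,0,-40,0,0,0.65],[0,0,0,-60,0,0,0.65]]'; python3 -m pendant '[[0,0,0,-10,15,50,0.65],[0,0,0,0,17,56,0.65],[0,0,0,0,17,56,0.65],[0,0,0,0,17,56,0.65],[0,0,0,0,17,56,0.65],[0,0,0,0,17,56,0.65],[0,0,0,0,17,56,0.65],[0,0,0,0,17,56,0.65],[0,0,0,0,17,56,0.65],[0,0,0,0,17,56,0.65]]';python3 -m pendant '[[0,0,0,0,3,15,0.65],[0,0,0,0,0,0,0.65],[0,0,0,0,0,0,0.65]]'
python3 - <<'E'
from h import *
delta([.501,-.1565,.005],-7.5); wrings(); s=eyes.snapshot('top'); trings(s); np.savez('top12.npz',**s); trings(s,(215,275,180,240))
E
```

```text
clock: 41.35
position: [0.4054, 0.4299, 0.1116]
orientation: [-36.6, 89.8, -134.1]
contact_force: [0.2, 0.8, 0.6]
opening: 0.0573
clock: 42.6
position: [0.5012, -0.1423, 0.1224]
orientation: [83.4, 89.9, -14.0]
contact_force: [1.0, 0.9, -0.6]
opening: 0.057
clock: 42.98
position: [0.5014, -0.1541, 0.1217]
orientation: [-116.8, 89.9, 145.8]
contact_force: [-0.3, -0.1, 0.1]
opening: 0.0572
at [ 0.5014 -0.1541  0.1217] jaw -7.42 j6 -11.0 turn [ 0.08 -0.02  0.05] shift [ 1.167e+02 -1.000e-01  2.400e+00] F [-0.3 -0.1  0.1] open 0.0572 t 42.975
wrist [299 181  44  45 964] [320.4 203.2] [ 0.5029 -0.1582  0.012 ]
```

```bash
python3 -m pendant '[[0,0,0,40,1,3,0.65],[0,0,0,40,0,0,0.65],[0,0,0,22,0,0,0.65],[0,0,0,14,0,0,0.65],[0,0,0,0,0,0,0.65],[0,0,0,0,0,0,0],[0,0,0,0,0,0,0],[0,0,0,0,0,0,0],[0,0,0,-40,0,0,0],[0,0,0,-60,0,0,0]]'
python3 - <<'E'
from h import *
delta([.4358,.392,.105],-7.5)
s=eyes.snapshot('top'); im=s['img'].astype(int); w=im[225:268,186:232]; g=w.sum(-1)//3; print(np.median(g)); ys,xs=np.nonzero(g>np.median(g)+18)
print(len(xs)); np.savez('top13.npz',**s)
n,l,st,ce=cv2.connectedComponentsWithStats((g>np.median(g)+18).astype(np.uint8))
for i in range(1,n):
  if st[i,4]>5: print(st[i],ray(s,186+ce[i][0],225+ce[i][1],.016).round(4))
E
```

```text
clock: 44.32
position: [0.5011, -0.1583, 0.1057]
orientation: [-100.3, 89.8, 162.2]
contact_force: [-0.1, 0.4, 0.1]
opening: 0.0415
at [ 0.5011 -0.1583  0.1057] jaw -7.49 j6 -11.3 turn [ 0.01 -0.04  0.21] shift [   0.7 -136.6 -537.1] F [-0.1  0.4  0.1] open 0.0415 t 44.325
118.0
172
[28 19 14 15 92] [0.403  0.3558 0.016 ]
[ 2 20 13 14 80] [0.4038 0.4312 0.016 ]
```

Both rings show in the tray, at (0.403,0.356) and (0.404,0.431). The third goes between them.

```bash
python3 -m pendant '[[0,0,0,0,-13,-50,0],[0,0,0,0,-14,-55,0],[0,0,0,0,-14,-55,0],[0,0,0,0,-14,-55,0],[0,0,0,0,-14,-55,0],[0,0,0,0,-14,-55,0],[0,0,0,0,-14,-55,0],[0,0,0,0,-14,-55,0],[0,0,0,0,-14,-55,0],[0,0,0,0,-10,-47,0]]'; python3 -m pendant '[[0,0,0,0,0,0,0],[0,0,0,0,0,0,0]]';python3 - <<'E'
from h import *
delta([.438,.393,.011],-7.5)
E
```

```text
clock: 45.62
position: [0.438, 0.3934, 0.1059]
orientation: [134.7, 90.0, 37.3]
contact_force: [0.6, -0.1, -0.1]
opening: 0.0411
clock: 45.88
position: [0.4381, 0.3906, 0.1055]
orientation: [-29.3, 89.9, -126.7]
contact_force: [0.4, 0.0, -1.1]
opening: 0.0414
at [0.4381 0.3906 0.1055] jaw -7.45 j6 48.0 turn [0.05 0.05 0.03] shift [94.5 -0.4 -2.4] F [ 0.4  0.  -1.1] open 0.0414 t 45.875
```

```bash
python3 -m pendant '[[0,0,0,40,-0.4,-2,0],[0,0,0,35,0,0,0],[0,0,0,19,0,0,0],[0,0,0,0,0,0,0],[0,0,0,0,0,0,0.62],[0,0,0,0,0,0,0.62],[0,0,0,0,0,0,0.62],[0,0,0,-40,0,0,0.62],[0,0,0,-60,0,0,0.62],[0,0,0,-60,0,0,0.62]]'; python3 -m pendant '[[-9.6,0,0,0,0,0,0.62],[-9.6,0,0,0,0,0,0.62],[-9.6,0,0,0,0,0,0.62],[-9.6,0,0,0,0,0,0.62],[-9.6,0,0,0,0,0,0.62],[-9.6,0,0,0,0,0,0.62],[-9.6,0,0,0,0,0,0.62],[-9.6,0,0,0,0,0,0.62],[-9.6,0,0,0,0,0,0.62],[-9.6,0,0,0,0,0,0.62]]';python3 -m pendant '[[0,0,0,0,3,50,0.62],[0,0,0,0,0,50,0.62],[0,0,0,0,0,46,0.62],[0,0,0,0,0,0,0.62],[0,0,0,0,0,0,0.62]]'
python3 - <<'E'
from h import *
delta([.5845,.393,.0645],88.7)
o=ctrl.observe(); s=eyes.snapshot('wrist'); save(s['img'],'w14.png')
im=s['img'].astype(int); print(wpix(s,[.5845,.393,.088],o))
for X in([.403,.356,.018],[.404,.431,.018],[.438,.393,.018]): print('ring pred',wpix(s,X,o).round(0))
E
```

```text
clock: 47.12
position: [0.4381, 0.3933, 0.1737]
orientation: [-49.8, 90.0, -147.3]
contact_force: [-0.1, 0.5, 0.6]
opening: 0.0543
clock: 48.38
position: [0.4383, 0.3935, 0.1722]
orientation: [47.8, 90.0, 46.7]
contact_force: [0.1, 0.8, -1.0]
opening: 0.0546
clock: 49.0
position: [0.5834, 0.3924, 0.1715]
orientation: [-157.8, 89.9, -159.3]
contact_force: [0.0, 0.5, -0.4]
opening: 0.0542
at [0.5834 0.3924 0.1715] jaw 88.51 j6 -55.6 turn [-0.19 -0.06  0.03] shift [107.    0.6   1. ] F [ 0.   0.5 -0.4] open 0.0542 t 49.0
[320.34976128 207.15352123]
ring pred [279.  18.]
ring pred [353.  17.]
ring pred [316.  48.]
```

View pics/w14.png

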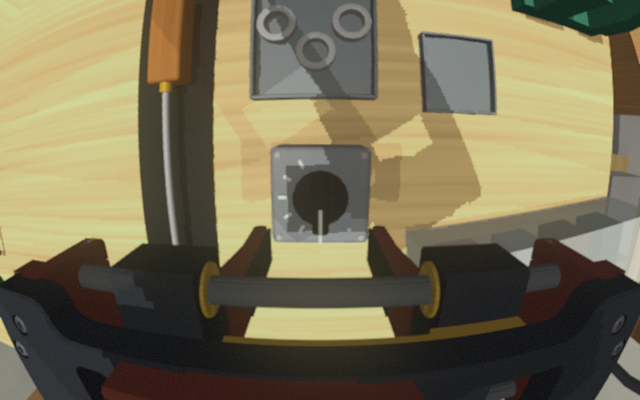

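The three rings lie flat in the tray, at (276,22), (352,20) and (315,50). The rod is on the mat, and the selector at (320,215) is at off. Now the final turn, +90°.

```bash
python3 -m pendant '[[0,0,0,40,0.5,1,0.6],[0,0,0,40,0,0,0.6],[0,0,0,27,0,0,0.6],[0,0,0,0,0,0,0.2],[0,0,0,0,0,0,0],[0,0,0,0,0,0,0],[0,0,0,0,0,0,0],[0,0,0,0,0,0,0]]'; python3 -m pendant '[[10,0,0,0,0,0,0],[10,0,0,0,0,0,0],[10,0,0,0,0,0,0],[10,0,0,0,0,0,0],[10,0,0,0,0,0,0],[10,0,0,0,0,0,0],[10,0,0,0,0,0,0],[10,0,0,0,0,0,0],[10,0,0,0,0,0,0],[0,0,0,0,0,0,0]]';python3 -m pendant '[[0,0,0,0,0,0,0],[0,0,0,0,0,0,0]]'
python3 -c "
from h import *
delta([.5845,.393,.0645]); print(ctrl.observe()['moment'])"
```

```text
clock: 50.05
position: [0.5859, 0.3932, 0.066]
orientation: [30.2, 89.9, 28.7]
contact_force: [-1.1, -0.5, 6.9]
opening: 0.0137
clock: 51.3
position: [0.5842, 0.3916, 0.066]
orientation: [-45.2, 89.8, -136.7]
contact_force: [-7.6, -7.6, 13.6]
opening: 0.0139
clock: 51.55
position: [0.5842, 0.3916, 0.066]
orientation: [-45.4, 89.8, -136.9]
contact_force: [-8.1, -7.8, 13.3]
opening: 0.014
at [0.5842 0.3916 0.066 ] jaw -1.48 j6 34.4 turn [0. 0. 0.] shift [ 1.5  0.3 -1.5] F [-8.1 -7.8 13.3] open 0.014 t 51.55
[-1.42334537  1.26727503 -0.01675426]
```

```bash
python3 -m pendant '[[0,0,0,0,0,0,0.6],[0,0,0,0,0,0,0.6],[0,0,0,0,0,0,0.6],[0,0,0,-40,0,0,0.6],[0,0,0,-60,0,0,0.6],[0,0,0,-60,0,0,1],[0,0,0,0,0,0,1],[0,0,0,0,0,0,1]]'
python3 - <<'E'
from h import *
delta([.5845,.393,.0645])
o=ctrl.observe(); s=eyes.snapshot('wrist'); im=s['img']; g=cv2.cvtColor(im,cv2.COLOR_RGB2GRAY).astype(int)
# sample on bar-top plane in world: bright pixels within 24 mm of the axis
pix=[]
for dx in np.arange(-.024,.0241,.001):
    for dy in np.arange(-.024,.0241,.001):
        if np.hypot(dx,dy)<.024:
            u,v=wpix(s,[.5845+dx,.393+dy,.088],o).round().astype(int); pix.append((dx,dy,g[v,u]))
pix=np.array(pix); b=pix[pix[:,2]>100]; print(len(b),np.percentile(pix[:,2],[5,50,95]))
c=b[:,:2].mean(0); _,_,V=np.linalg.svd(b[:,:2]-c); d=V[0]*np.sign(V[0]@c); print('line mid mm',c*1000,'dir',np.degrees(np.arctan2(d[1],d[0])), 'extent',np.ptp((b[:,:2]-c)@d))
t=eyes.snapshot('top'); P=pts(t); np.savez('top15.npz',**t)
a=dict(np.load('top0.npz'))
for n,(u0,u1,v0,v1) in dict(offcut=(262,288,100,147),jar=(305,333,106,138),tin=(347,382,102,142),handle=(250,272,228,270)).items():
    print(n,np.abs(t['img'][v0:v1,u0:u1].astype(int)-a['img'][v0:v1,u0:u1]).mean().round(1))
E
```

```text
clock: 52.55
position: [0.585, 0.3929, 0.2242]
orientation: [-55.8, 90.0, -147.3]
contact_force: [-0.8, -1.3, -0.2]
opening: 0.0793
at [0.585  0.3929 0.2242] jaw -1.48 j6 34.4 turn [0. 0. 0.] shift [159.7  -0.4  -0.2] F [-0.8 -1.3 -0.2] open 0.0793 t 52.55
336 [ 47.  54. 127.]
line mid mm [ -1.86904762 -12.88392857] dir 173.83447503702303 extent 0.04702273913840274
offcut 1.1
jar 1.2
tin 1.2
handle 18.8
```

Run:
```python
from h import *
o=ctrl.observe(); s=eyes.snapshot('wrist'); g=cv2.cvtColor(s['img'],cv2.COLOR_RGB2GRAY).astype(int)
c=wpix(s,[.5845,.393,.088],o); print(c)
for ang in range(-180,180,10):
    pr=[g[tuple(wpix(s,[.5845+r*np.cos(np.radians(ang)),.393+r*np.sin(np.radians(ang)),.088],o).round().astype(int)[::-1])] for r in(.008,.012,.016,.02,.024)]
    print(ang,*pr,end=' | ')
u,v=c.round().astype(int); print(); print('\n'.join(' '.join(f'{x:3d}' for x in r) for r in g[v-22:v+24:2,u-24:u+26:2]))
```

```text
[318.60711614 192.21993873]
-180 56 54 55 59 121 | -170 53 54 53 62 119 | -160 54 54 54 106 123 | -150 48 56 53 121 123 | -140 47 54 53 115 124 | -130 49 53 65 122 184 | -120 48 46 58 120 123 | -110 57 52 49 92 120 | -100 106 108 61 61 102 | -90 188 189 188 189 188 | -80 175 116 61 51 67 | -70 60 53 50 86 119 | -60 50 48 57 121 123 | -50 49 53 55 121 160 | -40 50 53 57 105 121 | -30 48 55 56 88 122 | -20 45 57 55 75 110 | -10 55 58 57 58 125 | 0 55 58 54 55 114 | 10 55 57 54 55 88 | 20 46 56 53 54 64 | 30 49 55 55 56 59 | 40 46 55 55 53 55 | 50 46 45 52 52 54 | 60 52 45 52 52 54 | 70 51 54 47 46 52 | 80 53 51 52 52 41 | 90 52 52 51 52 43 | 100 51 50 49 45 41 | 110 50 48 44 51 50 | 120 48 47 55 51 52 | 130 42 52 53 51 50 | 140 48 53 52 53 52 | 150 53 53 52 51 57 | 160 53 54 54 52 97 | 170 55 51 53 52 118 | 
118 118 118  80  51  50  50  50  52  42  46  47  50  49  51  46  52  54  54  50  50  86 121 121 120
120 118  98  53  51  51  53  54  51  45  48  49  51  51  51  43  50  56  54  53  55  54  97 115 123
121 106  50  50  53  51  51  52  52  42  48  49  49  53  53  46  52  52  54  53  5
[... 1317 characters left out ...]

125 122 120 116  72  53  53  57  53  46  51 109 189 117  52  48  58  58  57  53  68 108 125 122 122
121 122 120 122 107  72  58  54  53  50  52 108 189 116  52  50  52  55  54  66 103 125 124 121 124
123 122 122 123 120 117 102  78  58  48  52 107 186 116  52  49  57  69  94 118 123 123 123 121 122
124 122 122 120 125 124 123 120 102  53  55 106 188 115  55  53  90 118 124 122 123 122 121 123 122
121 124 122 126 169 157 122 120 117  61  52 108 189 115  51  57 114 123 125 162 160 123 121 122 121
121 122 122 140 185 152 122 120 118  65  54 111 189 115  51  59 115 121 123 150 187 144 121 122 120
122 122 127 173 177 128 121 121 119  78  53 108 188 114  51  81 119 123 124 127 175 169 120 122 123
```

The pointer is at -90° in the world frame, which is the third click from off, with ticks evenly either side. The tin, jar and block are unchanged in the image. Handing in.

```bash
python3 -c "
from cell import ctrl
print(ctrl.hand_in())"
```

```text
the job is handed in; nothing more can be done
None
```

The job is done and handed in at about 53 s on the robot's clock.

- **Selector:** I turned it from the fourth click back to off. It showed off in each close look after that. As the last step I turned it clockwise to the third click. The final wrist image puts the pointer 90° from off.
- **Rings:** Three rings were present. I hooked each one out with the rod before gripping it, then put all three in the 130 mm tray. A picture just before the last turn showed them lying flat there.
- **Rod:** It is back on its mat. The handle measured within 1 mm of where I released it, and the picture showed the whole rod on the mat.
- **Bystanders:** The tin, jar and block are unchanged between the first and last top images.

**Forces:** Two brief forces appeared, both well under the limits. They were about 9 N while dragging the first ring, and about 13 N up while turning the selector at the end.

**Checks:** No final check failed. Camera and arm positions differed by 2–4 mm, which I corrected for at each pick. I had used all 16 picture views, so I read the last selector position from pixel values instead of a picture.

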